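# Build the sieve column on the lab shaker

### The arm

A 6-joint arm with a two-finger parallel gripper is mounted at the origin on the work surface. World frame = base frame: x ahead of the robot, y to its left, z up, the work surface at z = 0. Lengths are in m, angles in rad, forces in N, time in s.
With the tool pointing down it reaches from about 0.3 to 0.875 m from the base axis. Payload 6.4 kg.
Tool frame: the origin (TCP) lies midway between the tips of the shut fingers; the grasp point (between the pads) lies 19 mm behind it; z points along the fingers, y is the line along which they close (so a half turn about z gives the same grasp; the last joint's range is limited). The gripper opens to 88 mm and grips with 3 to 60 N. Pads are 18 mm wide; open, the fingers measure 123 mm over their backs; the gripper's body (75 mm by 187 mm) begins 45 mm behind the grasp point.
Start: joints at [0.999, 0.181, 1.607, -0, 1.354, -0.206], TCP at [0.206, 0.537, 0.239] pointing down, gripper open.
Joint ranges: [-2.99, 2.99], [-0.89, 2.07], [0.3, 2.58], [-1.14, 4.28], [0, 2.63], [-3.12, 3.12]. Speed limits (rad/s): [2.57, 2.57, 3.01, 3.14, 3.14, 3.14].

### API

Orientations are given as [roll, pitch, yaw] about the fixed x, y, z axes, in that order (R = Rz(yaw) Ry(pitch) Rx(roll)).
In Python, from station import readout, cams, manip, finder gives the robot as it stands. The module is installed in compiled form; this text tells all that it offers.
- The arm moves only by the shell command python3 -m handwheel 'ROWS'. ROWS is JSON, a list of rows, each an object with "xyz": the shift along the tool's x, y, z scaled (see below), a list of three; "turn": the turn, a rotation vector about the tool's x, y, z scaled (see below), a list of three; "claw": the finger opening in mm, from 0 to 88.1. In form: [{"xyz": [dx, dy, dz], "turn": [ax, ay, az], "claw": claw}, ...]. A call has 1 to 20 rows; each row is the pose to reach, as a shift and turn from the pose commanded when the call began, along the tool's axes at that moment; what a row does not reach only later rows make up. The controller multiplies each number of a shift by 0.15 m and each number of a turn by 120 degrees. A row lasts 1/10 s, in which the tool goes at most 50 mm and 8.59 degrees, less where a joint would pass 70% of its speed; a pose out of reach is approached as far as the arm can. A call with a number of a shift or a turn outside -1 to 1 is refused whole. A call with a gripper value outside its range is refused whole. The fingers move at their own pace and stop on an object; the grip force is fixed at half the most. Time passes only in rows, so rows that repeat a pose let the fingers close. It gives the time, the measured TCP pose, the force, the opening and the grip force at its end, in the units of the state.
- readout.get_obs(): the state, without advancing time (a new reading comes with each control period).
- cams.read_camera(name): name is "side" or "top" or "wrist"; returns (picture, depth): 480x640x3 uint8, red, green, blue; 480x640 float32, m along the optical axis (not along the pixel's ray), 0 where there is no reading.
- cams.get_calibration(name): a dict with "fx", "fy", "cx", "cy" (pixels), "T" (4x4, takes a point from camera to world coordinates); the wrist camera has in their place "hand_eye" (4x4, takes a point from camera to tool coordinates, whose origin is the TCP and whose axes are the flange's). Camera axes: x right, y down, z forward; pixel columns grow to the right and rows downward; lengths in m; the calibration is good to about 2 mm. A picture is of the moment at which its call begins: read the wrist's pose just before it. get_calibration takes no time and is no camera call.
- manip.job_done(): hands the job in; it is judged then, once.
Trained networks look in the newest picture that a camera, given by its name, has taken for a name from the list of things; names that differ only in an ending like _2 or _b are one class to them, and where a whole thing is asked for, a point or a joint stands for the part that bears it (a point fixed in the world has none). Each returns a list of dicts, best first, with "confidence" (0 to 1); they miss things now and then, are a little off and sometimes report something else, mostly with a low value. They report only what shows in the picture. A call takes as long as a camera call. They do not tell look-alikes from the thing itself.
- finder.recognise(camera, query): "point" ([column, row] in pixels, amid what is visible of it).
- finder.mark_of(camera, query): "point" ([column, row] in pixels: a listed point, or the origin of a listed thing).
The state is a dict: "clock": time; "joints": joint angles; "joint_vel": joint speeds; "effort": joint torques, N m; "position": TCP position; "tool_rot": TCP orientation; "force": force on the tool from outside, world axes, zero at the start; "wrist_torque": the same for the moment, N m; "finger_gap": finger opening in m; "gripper_force": force on a finger pad.
Only numpy, scipy, OpenCV 4.12 (cv2) and the standard library are available. Lean on these libraries where they do the work, as an engineer would, in place of code of your own. Each camera call takes 0.05 s, during which the arm holds its last target. There are 200 camera calls.

### The job

Build the sieve column on the shaker for a grain-size run: the fine sieve goes on the receiver pan, the medium one on the fine, the coarse one on the medium, and the lid closes the top, placed in that order. Seat each one fully, upright, its spigot inside the rim below, and let go of it before you fetch the next. Leave the brush, the brass weight and the amber jar that stand among them where they are.

Things in the scene. Friction and masses are not known exactly. Their poses are not given: they have to be found in the camera images.
- pan_rim (a point): receiver pan: open steel cup, 60 mm outside and 55 mm inside diameter, fixed on the square grey base of the sieve shaker (150 x 150 x 28 mm, a 92 mm disc on it). Point: centre of the pan's rim circle, 62 mm above the bench; z up. The shaker does not move; it stands left or right, and on the other side is a low white balance (160 x 150 x 51 mm), not used
- fine_mid (a point): fine sieve: upright steel cylinder, 60 mm outside diameter, 50 mm high, with a dense mesh (3 mm pitch, looks almost closed) 12 mm below its rim. Point: on its axis half-way up, 25 mm above its underside and below its rim; z up. Lowest 5 mm: black spigot 50 mm across (44 at the foot); above it a 60 mm shoulder that comes to rest on the rim below. Mouth 55 mm across, takes the next spigot with 2.5 mm play all round. About 150 g
- medium_mid (a point): medium sieve: upright steel cylinder, 60 mm outside diameter, 55 mm high, with a medium mesh (7.5 mm pitch) 12 mm below its rim. Point: on its axis half-way up, 27.5 mm above its underside and below its rim; z up. Lowest 5 mm: black spigot 50 mm across (44 at the foot); above it a 60 mm shoulder that comes to rest on the rim below. Mouth 55 mm across, takes the next spigot with 2.5 mm play all round. About 150 g
- coarse_mid (a point): coarse sieve: upright steel cylinder, 60 mm outside diameter, 60 mm high, with a very open mesh (19 mm pitch, two wires each way) 12 mm below its rim. Point: on its axis half-way up, 30 mm above its underside and below its rim; z up. Lowest 5 mm: black spigot 50 mm across (44 at the foot); above it a 60 mm shoulder that comes to rest on the rim below. Mouth 55 mm across, takes the next spigot with 2.5 mm play all round. About 150 g
- lid_grip (a point): lid: closed steel disc 60 mm across, 6 mm thick, with the same 5 mm spigot below and a knob on top; stands knob up. Point: middle of the knob's grip, on the axis, 33 mm above the underside, 28 mm above the shoulder, 22 mm above the disc's top face; z up. Knob head: black cylinder 22 mm across, from 8 mm below to 10 mm above the point. About 120 g
- brush: a small brush, 150 mm long, lying between the sieves; stays where it is. Origin at the middle of its underside, x along its length
- weight: a small brass weight, 24 mm across and 36 mm high, among the sieves; stays where it is. Origin at its underside
- vial: a small amber jar, 28 mm across and 45 mm high, among the sieves; stays where it is. Origin at its underside
Things that resemble listed ones, but are neither listed nor needed, are in the scene too. What is shaped like the part that bears fine_mid but blue or pink is not meant. What is shaped like the part that bears pan_rim but black is not meant.

How it is judged:
On the way, in this order (a step that is already met when the one before it is completed fails the run):
1. the fine sieve is seated in the receiver pan and let go (horizontal distance between fine_mid and pan_rim below 0.006 m and z of fine_mid in the frame of pan_rim between 0.017 and 0.023 m and angle between fine_mid's own z axis and vertical below 0.06 rad and contact force between the fingers and fine below 0.2 N), for 0.2 s.
2. the medium sieve is seated in the fine sieve and let go (horizontal distance between medium_mid and fine_mid below 0.006 m and z of medium_mid in the frame of fine_mid between 0.0445 and 0.0505 m and angle between medium_mid's own z axis and vertical below 0.06 rad and contact force between the fingers and medium below 0.2 N), for 0.2 s.
3. the coarse sieve is seated in the medium sieve and let go (horizontal distance between coarse_mid and medium_mid below 0.006 m and z of coarse_mid in the frame of medium_mid between 0.0495 and 0.0555 m and angle between coarse_mid's own z axis and vertical below 0.06 rad and contact force between the fingers and coarse below 0.2 N), for 0.2 s.
4. the lid is seated in the coarse sieve and let go (horizontal distance between lid_grip and coarse_mid below 0.006 m and z of lid_grip in the frame of coarse_mid between 0.055 and 0.061 m and angle between lid_grip's own z axis and vertical below 0.06 rad and contact force between the fingers and lid below 0.2 N), for 0.2 s.
At the end, for the whole second after the job is handed in: Fine sieve on the receiver pan, medium on fine, coarse on medium, lid on coarse: each within 6 mm of the axis of the one below, fully down (its shoulder within 3 mm of the rim below), upright within 0.06 rad, released and at rest (under 0.02 m/s) (all of step 1 and all of step 2 and all of step 3 and all of step 4 and linear speed of each of fine, medium, coarse, lid below 0.02 m/s); the robot touches nothing.
It fails at once if the brush is moved by more than 30 mm (distance of brush from where it was at the start of the episode above 0.03 m).
It fails at once if the weight is moved by more than 30 mm (distance of weight from where it was at the start of the episode above 0.03 m).
It fails at once if the vial is moved by more than 30 mm (distance of vial from where it was at the start of the episode above 0.03 m).
It also fails if it takes over 109 s, if anything falls off the work surface, if the arm or the gripper's body presses on something with over 40 N, if the wrist force passes 120 N, or if a joint passes its speed limit or range.

## Working session

There is one attempt and no reset: what is moved stays moved. The work goes in short steps, Python scripts to look and compute and a shell command to move; the robot and the scene stay as the last step left them, time stands still between calls to the robot, and variables do not carry over. Pictures are saved under pics/ and viewed, at most 14 in all, crops included, and the job is handed in when it is done.

```bash
mkdir -p pics
cat > h.py <<'E'
import numpy as np, cv2
from scipy.spatial.transform import Rotation as R
from station import readout, cams, manip, finder
def tcpT():
    o=readout.get_obs(); T=np.eye(4); r=np.array(o["tool_rot"],float)
    T[:3,:3]=R.from_euler('xyz',r).as_matrix() if r.size==3 else (R.from_quat(r).as_matrix() if r.size==4 else r)
    T[:3,3]=o["position"]; return T
def cam(name):
    c=cams.get_calibration(name)
    T=tcpT()@np.array(c["hand_eye"]) if name=="wrist" else np.array(c["T"])
    return c,T
def ray(c,T,u,v):
    return T[:3,:3]@np.array([(u-c["cx"])/c["fx"],(v-c["cy"])/c["fy"],1.0])
def atz(c,T,u,v,z):
    d=ray(c,T,u,v); return T[:3,3]+d*(z-T[2,3])/d[2]
def cloud(c,T,D):
    v,u=np.mgrid[:D.shape[0],:D.shape[1]]
    P=np.stack([(u-c["cx"])/c["fx"]*D,(v-c["cy"])/c["fy"]*D,D],-1)@T[:3,:3].T+T[:3,3]
    P[D==0]=np.nan; return P
E
python3 - <<'E'
from h import *
o=readout.get_obs(); print({k:np.round(v,3) for k,v in o.items()})
np.set_printoptions(precision=3,suppress=True)
Z=dict(pan_rim=.062,fine_mid=.025,medium_mid=.0275,coarse_mid=.03,lid_grip=.033,brush=0,weight=0,vial=0)
for n in("top","side"):
    c,T=cam(n); I,D=cams.read_camera(n); cv2.imwrite(f"pics/{n}0.png",I[:,:,::-1]); print(n,T[:3,3],T[:3,2],c["fx"])
    np.save(f"{n}0.npy",D)
    for q,z in Z.items():
        print(q,[(np.round(r["point"]),round(r["confidence"],2),atz(c,T,*r["point"],z)[:2]) for r in finder.mark_of(n,q)[:5]])
E
```

```text
{'clock': np.float64(0.0), 'joints': array([ 0.999,  0.182,  1.608,  0.   ,  1.354, -0.206]), 'joint_vel': array([ 0.001,  0.   ,  0.001, -0.   , -0.003, -0.001]), 'effort': array([-0.0000e+00, -4.3389e+01, -3.4184e+01,  7.0000e-02,  3.9000e-02,
       -0.0000e+00]), 'position': array([0.205, 0.537, 0.238]), 'tool_rot': array([-3.14 , -0.   ,  2.776]), 'force': array([ 0.257,  0.011, -0.463]), 'wrist_torque': array([ 0.005, -0.024, -0.002]), 'gripper_force': np.float64(0.0), 'finger_gap': np.float64(0.088)}
top [0.402 0.01  1.209] [ 0.075 -0.001 -0.997] 564.2276147052157
pan_rim [(array([162., 354.]), 0.83, array([0.269, 0.338])), (array([159., 224.]), 0.67, array([0.53 , 0.345]))]
fine_mid [(array([256., 301.]), 0.96, array([0.371, 0.153])), (array([260., 249.]), 0.79, array([0.48 , 0.143])), (array([314., 267.]), 0.76, array([0.44, 0.03]))]
medium_mid [(array([257., 164.]), 0.73, array([0.661, 0.147]))]
coarse_mid [(array([388., 258.]), 0.56, array([ 0.457, -0.125]))]
lid_grip [(array([380., 150.]), 0.81, array([ 0.686, -0.113]))]
brush [(array([323., 206.]), 0.65, array([0.573, 0.
[... 361 characters left out ...]
]
fine_mid [(array([293., 229.]), 0.92, array([0.478, 0.148])), (array([294., 260.]), 0.79, array([0.442, 0.044])), (array([363., 261.]), 0.71, array([ 0.569, -0.022])), (array([249., 242.]), 0.58, array([0.373, 0.144]))]
medium_mid [(array([363., 211.]), 0.75, array([0.655, 0.14 ]))]
coarse_mid [(array([335., 304.]), 0.63, array([ 0.461, -0.114]))]
lid_grip [(array([382., 301.]), 0.73, array([ 0.542, -0.147]))]
brush [(array([363., 260.]), 0.76, array([0.586, 0.009]))]
weight [(array([377., 303.]), 0.76, array([ 0.548, -0.119]))]
vial [(array([335., 238.]), 0.52, array([0.566, 0.107])), (array([295., 229.]), 0.41, array([0.495, 0.179])), (array([436., 273.]), 0.36, array([ 0.702, -0.093]))]
```

View pics/top0.png

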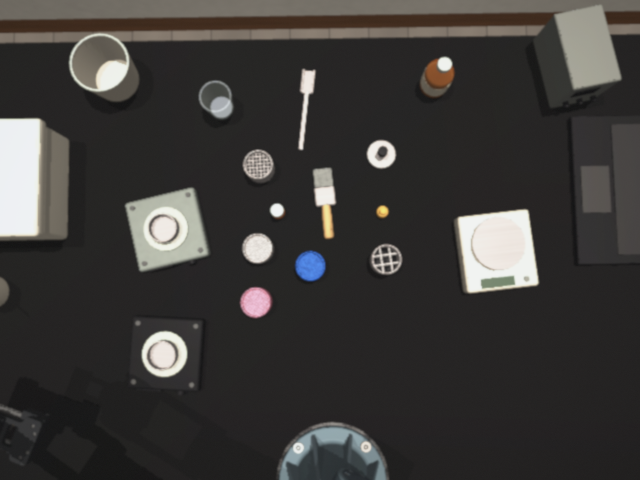

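View pics/side0.png

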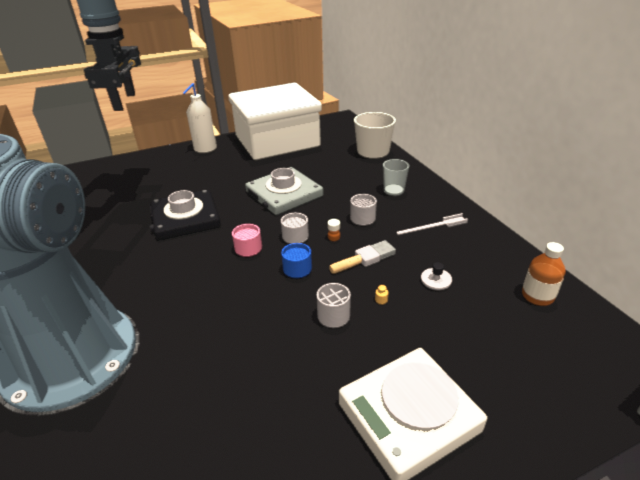

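The top view shows the grey shaker at (165,228), the grey fine sieve at (258,249), medium at (258,166), coarse at (386,260), lid at (381,154), vial at (277,211) and weight at (383,212). The pink and blue sieves and the black shaker are decoys. I'll align the tool with the world axes and head for the shaker and the fine sieve.

```bash
python3 -m handwheel '[{"xyz":[-0.96,-0.275,-0.4],"turn":[0,0,-0.1746],"claw":88},{"xyz":[-0.96,-0.275,-0.4],"turn":[0,0,-0.1746],"claw":88},{"xyz":[-0.96,-0.275,-0.4],"turn":[0,0,-0.1746],"claw":88},{"xyz":[-0.96,-0.275,-0.4],"turn":[0,0,-0.1746],"claw":88},{"xyz":[-0.96,-0.275,-0.4],"turn":[0,0,-0.1746],"claw":88}]'
python3 -m handwheel '[{"xyz":[-1,-0.6,-0.2],"turn":[0,0,0],"claw":88},{"xyz":[-1,-0.6,-0.2],"turn":[0,0,0],"claw":88},{"xyz":[-1,-0.6,-0.2],"turn":[0,0,0],"claw":88},{"xyz":[-1,-0.6,-0.2],"turn":[0,0,0],"claw":88},{"xyz":[-1,-0.6,-0.2],"turn":[0,0,0],"claw":88}]'
cat > look.py <<'E'
from h import *
import sys
np.set_printoptions(precision=4,suppress=True)
# look.py tag name:z ... : wrist picture, marks of names at height z, depth of rim
tag=sys.argv[1]; c,T=cam("wrist"); I,D=cams.read_camera("wrist"); cv2.imwrite(f"pics/{tag}.png",I[:,:,::-1])
o=readout.get_obs(); print("tcp",o["position"],o["tool_rot"],o["clock"]); P=cloud(c,T,D)
for a in sys.argv[2:]:
    n,z,zt,x0,y0=a.split(":"); z,zt,x0,y0=map(float,(z,zt,x0,y0))   # mark height, rim height, rough xy
    print(n,[(np.round(r["point"]),round(r["confidence"],2),atz(c,T,*r["point"],z)[:2]) for r in finder.mark_of("wrist",n)[:3]])
    m=(abs(P[...,2]-zt)<.006)&(np.hypot(P[...,0]-x0,P[...,1]-y0)<.045); q=P[m]
    if len(q)>30:
        (cx,cy),r=cv2.minEnclosingCircle(q[:,:2].astype(np.float32)); print("  rim",len(q),round(cx,4),round(cy,4),"r",round(r,4),"z",np.median(q[:,2]),"box",(q.min(0)+q.max(0))[:2]/2)
E
python3 -c "
from h import *; print(np.round(cams.get_calibration('wrist')['hand_eye'],3))"
python3 look.py w1 pan_rim:.062:.062:.53:.35 fine_mid:.025:.05:.48:.145
```

```text
clock: 1.4
position: [0.3275, 0.4462, 0.3]
tool_rot: [3.14, 0.002, 3.137]
force: [-0.4, 0.6, -0.3]
finger_gap: 0.0877
gripper_force: 0.0
clock: 1.9
position: [0.4772, 0.3561, 0.3279]
tool_rot: [-3.141, -0.0, 3.138]
force: [-0.5, 0.0, 0.3]
finger_gap: 0.0879
gripper_force: 0.0
[[ 0.    -0.957 -0.29   0.075]
 [ 1.     0.    -0.    -0.001]
 [ 0.    -0.29   0.957 -0.146]
 [ 0.     0.     0.     1.   ]]
tcp [0.4754 0.3571 0.3276] [-3.1415 -0.0018  3.1391] 1.95
pan_rim [(array([309., 240.]), 0.77, array([0.5272, 0.3427]))]
  rim 571 0.5266 0.3415 r 0.0302 z 0.06142547514187152 box [0.5261 0.3418]
fine_mid [(array([113.,  77.]), 0.91, array([0.3709, 0.1513])), (array([ 16., 155.]), 0.88, array([0.4455, 0.0404])), (array([123., 190.]), 0.79, array([0.4832, 0.1458]))]
  rim 727 0.4823 0.1481 r 0.0304 z 0.04899839453000976 box [0.482  0.1483]
```

```bash
python3 -m handwheel '[{"xyz":[0.3,-1,0.3],"turn":[0,0,0],"claw":88},{"xyz":[0.3,-1,0.3],"turn":[0,0,0],"claw":88},{"xyz":[0.3,-1,0.3],"turn":[0,0,0],"claw":88},{"xyz":[0.3,-1,0.3],"turn":[0,0,0],"claw":88},{"xyz":[0.3,-1,0.3],"turn":[0,0,0],"claw":88}]'
python3 -m handwheel '[{"xyz":[0,-0.39,0.4],"turn":[0,0,0],"claw":88},{"xyz":[0,-0.39,0.4],"turn":[0,0,0],"claw":88},{"xyz":[0,-0.39,0.4],"turn":[0,0,0],"claw":88},{"xyz":[0,-0.39,0.4],"turn":[0,0,0],"claw":88}]'
python3 look.py w2 fine_mid:.025:.05:.482:.148
```

```text
clock: 2.55
position: [0.4288, 0.207, 0.2831]
tool_rot: [3.141, -0.001, 3.141]
force: [0.2, 0.8, 0.6]
finger_gap: 0.0877
gripper_force: 0.0
clock: 2.95
position: [0.4309, 0.1499, 0.2245]
tool_rot: [3.141, 0.0, -3.141]
force: [-0.0, -0.2, 0.8]
finger_gap: 0.0879
gripper_force: 0.0
tcp [0.4314 0.1501 0.2252] [ 3.1406  0.0021 -3.1407] 3.0
fine_mid [(array([318., 262.]), 0.68, array([0.4813, 0.1465])), (array([324., 131.]), 0.59, array([0.372 , 0.1513])), (array([190., 221.]), 0.57, array([0.4443, 0.0405]))]
  rim 939 0.4823 0.148 r 0.0302 z 0.04930044808133072 box [0.4818 0.1481]
```

View pics/w2.png

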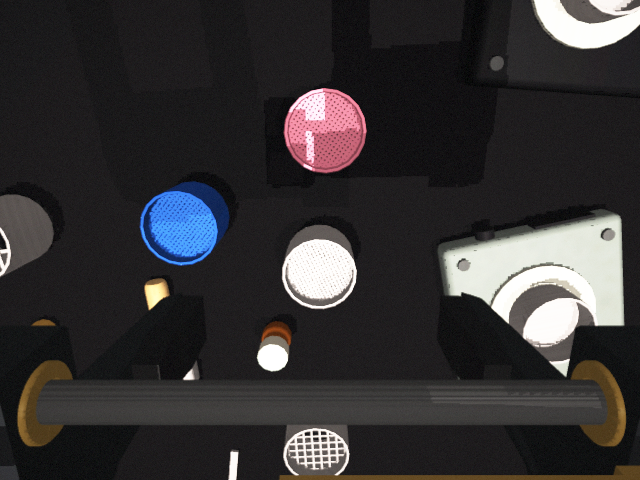

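Picture w2 shows the grey sieve at (320,268), with pink (325,130), blue (180,225) and the jar at (274,350) well clear of the finger paths along y.

```bash
python3 -m handwheel '[{"xyz":[-0.34,-0.013,0.5],"turn":[0,0,0],"claw":88},{"xyz":[-0.34,-0.013,0.5],"turn":[0,0,0],"claw":88},{"xyz":[-0.34,-0.013,0.8],"turn":[0,0,0],"claw":88},{"xyz":[-0.34,-0.013,0.8],"turn":[0,0,0],"claw":88}]'
python3 -m handwheel '[{"xyz":[0,0,0.3],"turn":[0,0,0],"claw":88},{"xyz":[0,0,0.6],"turn":[0,0,0],"claw":88},{"xyz":[0,0,0.61],"turn":[0,0,0],"claw":88},{"xyz":[0,0,0.61],"turn":[0,0,0],"claw":88},{"xyz":[0,0,0.61],"turn":[0,0,0],"claw":50},{"xyz":[0,0,0.61],"turn":[0,0,0],"claw":50},{"xyz":[0,0,0.61],"turn":[0,0,0],"claw":50},{"xyz":[0,0,0.61],"turn":[0,0,0],"claw":50},{"xyz":[0,0,0.61],"turn":[0,0,0],"claw":50},{"xyz":[0,0,0.61],"turn":[0,0,0],"claw":50}]'
```

```text
clock: 3.45
position: [0.4781, 0.1474, 0.0994]
tool_rot: [-3.141, -0.009, -3.141]
force: [-1.2, -0.4, -1.2]
finger_gap: 0.0882
gripper_force: 0.0
clock: 4.45
position: [0.4826, 0.1467, 0.0139]
tool_rot: [3.141, 0.002, 3.141]
force: [-2.4, 1.1, 9.9]
finger_gap: 0.0592
gripper_force: 30.0
```

```bash
python3 -m handwheel '[{"xyz":[0,0,-0.3],"turn":[0,0,0],"claw":50},{"xyz":[0,0,-0.6],"turn":[0,0,0],"claw":50},{"xyz":[0,0,-0.93],"turn":[0,0,0],"claw":50},{"xyz":[-0.1,0.33,-0.93],"turn":[0,0,0],"claw":50},{"xyz":[-0.2,0.66,-0.93],"turn":[0,0,0],"claw":50},{"xyz":[-0.29,1,-0.93],"turn":[0,0,0],"claw":50},{"xyz":[-0.29,1,-0.93],"turn":[0,0,0],"claw":50},{"xyz":[-0.29,1,-0.93],"turn":[0,0,0],"claw":50}]'
python3 look.py w3 pan_rim:.062:.062:.5265:.342 fine_mid:.165:.19:.525:.3
```

```text
clock: 5.25
position: [0.5243, 0.2976, 0.1512]
tool_rot: [-3.141, -0.001, -3.139]
force: [-0.6, -0.5, -2.6]
finger_gap: 0.0597
gripper_force: 30.0
tcp [0.5241 0.2963 0.1511] [-3.1406 -0.0014 -3.1404] 5.3
pan_rim [(array([397., 250.]), 0.85, array([0.5271, 0.3407]))]
  rim 1375 0.5266 0.3418 r 0.0303 z 0.0613137384955077 box [0.5266 0.3417]
fine_mid [(array([320., 331.]), 0.72, array([0.5225, 0.2965]))]
  rim 7942 0.5145 0.2999 r 0.0438 z 0.18708636993431577 box [0.5245 0.2999]
```

View pics/w3.png

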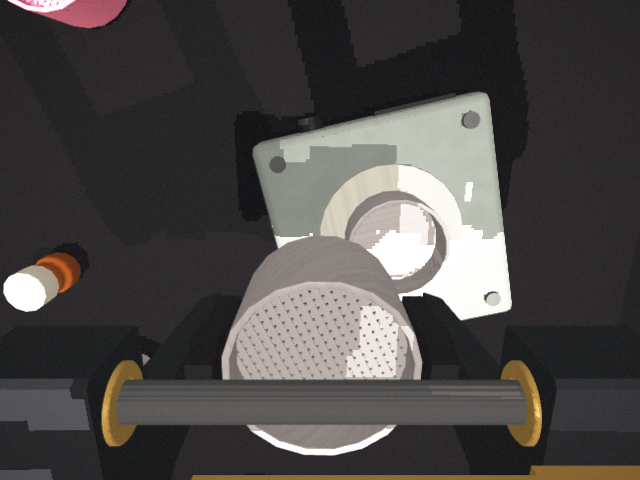

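The pan is at (397,245) and the held sieve is upright and centred at (321,365). Lowering it now.

```bash
python3 -m handwheel '[{"xyz":[-0.018,0.3,0],"turn":[0,0,0],"claw":50},{"xyz":[-0.018,0.3,0.2],"turn":[0,0,0],"claw":50},{"xyz":[-0.018,0.3,0.4],"turn":[0,0,0],"claw":50},{"xyz":[-0.018,0.3,0.4],"turn":[0,0,0],"claw":50},{"xyz":[-0.018,0.3,0.44],"turn":[0,0,0],"claw":50},{"xyz":[-0.018,0.3,0.48],"turn":[0,0,0],"claw":50},{"xyz":[-0.018,0.3,0.51],"turn":[0,0,0],"claw":50},{"xyz":[-0.018,0.3,0.535],"turn":[0,0,0],"claw":50},{"xyz":[-0.018,0.3,0.535],"turn":[0,0,0],"claw":50}]'
```

```text
clock: 6.3
position: [0.5275, 0.3414, 0.0714]
tool_rot: [-3.142, -0.0, 3.141]
force: [0.1, 0.0, -1.2]
finger_gap: 0.0596
gripper_force: 30.0
```

```bash
python3 -m handwheel '[{"xyz":[0,0,0.006],"turn":[0,0,0],"claw":88},{"xyz":[0,0,0.006],"turn":[0,0,0],"claw":88},{"xyz":[0,0,0.006],"turn":[0,0,0],"claw":88},{"xyz":[0,0,0.006],"turn":[0,0,0],"claw":88},{"xyz":[0,0,-0.2],"turn":[0,0,0],"claw":88},{"xyz":[0,0,-0.5],"turn":[0,0,0],"claw":88},{"xyz":[0,0,-0.9],"turn":[0,0,0],"claw":88},{"xyz":[0,-0.3,-0.9],"turn":[0,0,0],"claw":88},{"xyz":[0,-0.6,-0.9],"turn":[0,0,0],"claw":88},{"xyz":[0,-0.6,-0.9],"turn":[0,0,0],"claw":88}]'
python3 look.py w4 fine_mid:.082:.107:.5265:.342 medium_mid:.0275:.055:.66:.145
```

```text
clock: 7.3
position: [0.5282, 0.2476, 0.2076]
tool_rot: [-3.14, 0.002, 3.138]
force: [-0.9, 0.0, -0.8]
finger_gap: 0.0878
gripper_force: 0.0
tcp [0.528  0.2495 0.2072] [3.1416 0.001  3.1381] 7.35
fine_mid [(array([463., 221.]), 0.81, array([0.5236, 0.3391])), (array([35., 98.]), 0.78, array([0.4465, 0.0748]))]
  rim 1901 0.5271 0.341 r 0.0303 z 0.10619748141348198 box [0.5274 0.341 ]
medium_mid [(array([205., 355.]), 0.79, array([0.6565, 0.1456]))]
  rim 282 0.6457 0.1647 r 0.02 z 0.05380353173327551 box [0.6457 0.1646]
```

View pics/w4.png

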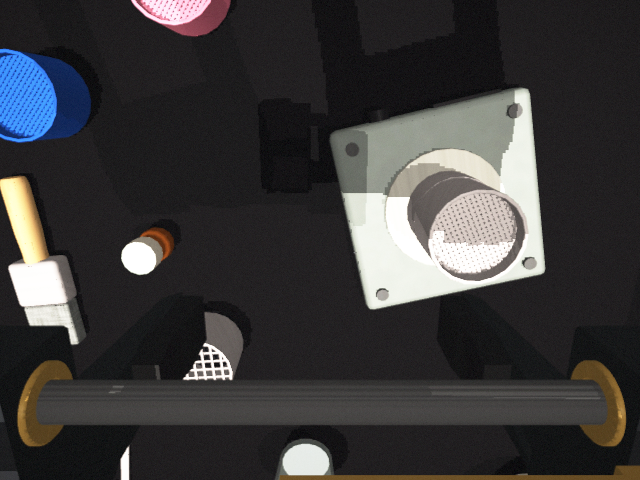

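The fine sieve stands upright in the pan (rim z 0.106, within 1 mm of the pan axis), so it is seated. Next, the medium one.

```bash
python3 -m handwheel '[{"xyz":[-0.51,-0.68,-0.1],"turn":[0,0,0],"claw":88},{"xyz":[-0.51,-0.68,-0.1],"turn":[0,0,0],"claw":88},{"xyz":[-0.51,-0.68,-0.1],"turn":[0,0,0],"claw":88},{"xyz":[-0.51,-0.68,-0.1],"turn":[0,0,0],"claw":88}]'
python3 look.py w5 medium_mid:.0275:.055:.658:.146
```

```text
clock: 7.85
position: [0.6064, 0.1476, 0.2216]
tool_rot: [-3.141, 0.001, 3.139]
force: [0.1, 0.1, 0.3]
finger_gap: 0.088
gripper_force: 0.0
tcp [0.6049 0.1493 0.221 ] [ 3.1412 -0.0003  3.1401] 7.9
medium_mid [(array([320., 264.]), 0.67, array([0.6562, 0.1454]))]
  rim 1006 0.6561 0.1449 r 0.0302 z 0.05425322966566681 box [0.6559 0.1449]
```

```bash
python3 -m handwheel '[{"xyz":[-0.333,-0.017,0.5],"turn":[0,0,0],"claw":88},{"xyz":[-0.333,-0.017,0.5],"turn":[0,0,0],"claw":88},{"xyz":[-0.333,-0.017,0.8],"turn":[0,0,0],"claw":88},{"xyz":[-0.333,-0.017,0.8],"turn":[0,0,0],"claw":88}]'
python3 -m handwheel '[{"xyz":[0,0,0.3],"turn":[0,0,0],"claw":88},{"xyz":[0,0,0.567],"turn":[0,0,0],"claw":88},{"xyz":[0,0,0.567],"turn":[0,0,0],"claw":88},{"xyz":[0,0,0.567],"turn":[0,0,0],"claw":88},{"xyz":[0,0,0.567],"turn":[0,0,0],"claw":50},{"xyz":[0,0,0.567],"turn":[0,0,0],"claw":50},{"xyz":[0,0,0.567],"turn":[0,0,0],"claw":50},{"xyz":[0,0,0.567],"turn":[0,0,0],"claw":50},{"xyz":[0,0,0.567],"turn":[0,0,0],"claw":50},{"xyz":[0,0,0.567],"turn":[0,0,0],"claw":50}]'
```

```text
clock: 8.35
position: [0.6479, 0.1488, 0.0935]
tool_rot: [-3.141, -0.014, -3.14]
force: [-1.0, 0.0, -1.4]
finger_gap: 0.0876
gripper_force: 0.0
clock: 9.35
position: [0.6548, 0.1468, 0.0179]
tool_rot: [-3.142, 0.002, 3.141]
force: [-0.7, 0.1, 6.8]
finger_gap: 0.0582
gripper_force: 29.9
```

```bash
python3 -m handwheel '[{"xyz":[0,0,-0.3],"turn":[0,0,0],"claw":50},{"xyz":[0,0,-0.6],"turn":[0,0,0],"claw":50},{"xyz":[0,0,-1],"turn":[0,0,0],"claw":50},{"xyz":[0.3,0.3,-1],"turn":[0,0,0],"claw":50},{"xyz":[0.6,0.6,-1],"turn":[0,0,0],"claw":50},{"xyz":[0.85,0.8,-1],"turn":[0,0,0],"claw":50},{"xyz":[0.85,0.8,-1],"turn":[0,0,0],"claw":50},{"xyz":[0.85,0.8,-1],"turn":[0,0,0],"claw":50}]'
python3 look.py w6 fine_mid:.082:.107:.527:.341 medium_mid:.177:.205:.528:.266
```

```text
clock: 10.15
position: [0.5234, 0.2693, 0.1663]
tool_rot: [3.141, -0.002, -3.138]
force: [-0.1, 0.8, -1.6]
finger_gap: 0.0581
gripper_force: 29.9
tcp [0.5253 0.268  0.1665] [-3.1415 -0.0002 -3.139 ] 10.2
fine_mid [(array([446., 251.]), 0.65, array([0.5247, 0.3395]))]
  rim 2222 0.5278 0.3404 r 0.0304 z 0.10613005742328631 box [0.5274 0.3409]
medium_mid [(array([323., 334.]), 0.95, array([0.5244, 0.2692]))]
  rim 8568 0.5183 0.2661 r 0.0429 z 0.20298122550893777 box [0.5253 0.266 ]
```

View pics/w6.png

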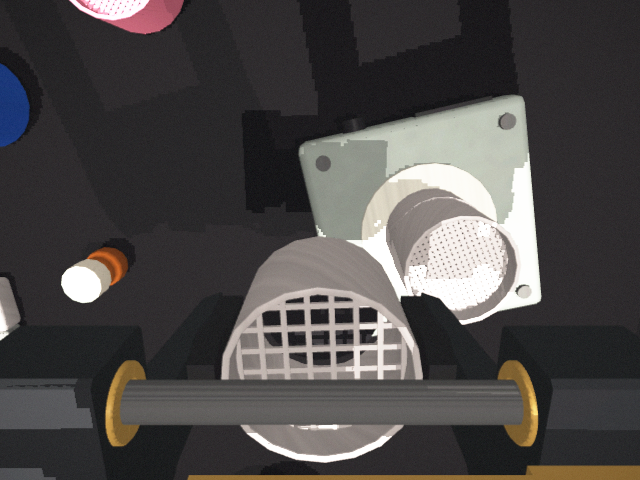

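The medium sieve is held upright at (322,370) and the fine sieve's mouth is at (463,260). Lowering.

```bash
python3 -m handwheel '[{"xyz":[-0.02,0.25,0],"turn":[0,0,0],"claw":50},{"xyz":[-0.02,0.482,0],"turn":[0,0,0],"claw":50},{"xyz":[-0.02,0.482,0.15],"turn":[0,0,0],"claw":50},{"xyz":[-0.02,0.482,0.22],"turn":[0,0,0],"claw":50},{"xyz":[-0.02,0.482,0.25],"turn":[0,0,0],"claw":50},{"xyz":[-0.02,0.482,0.28],"turn":[0,0,0],"claw":50},{"xyz":[-0.02,0.482,0.3],"turn":[0,0,0],"claw":50},{"xyz":[-0.02,0.482,0.32],"turn":[0,0,0],"claw":50},{"xyz":[-0.02,0.482,0.322],"turn":[0,0,0],"claw":50}]'
```

```text
clock: 11.2
position: [0.53, 0.3395, 0.1199]
tool_rot: [3.141, 0.001, 3.141]
force: [-4.9, 0.2, 8.5]
finger_gap: 0.0584
gripper_force: 29.9
```

```bash
python3 -m handwheel '[{"xyz":[0.013,0.005,0],"turn":[0,0,0],"claw":50},{"xyz":[0.013,0.005,0],"turn":[0,0,0],"claw":50}]'
python3 -c "
from h import *
for i in range(6):
    cams.read_camera('wrist'); o=readout.get_obs(); print(np.round(o['position'],4),np.round(o['force'],1),o['tool_rot'])"
```

```text
clock: 11.4
position: [0.5289, 0.34, 0.1199]
tool_rot: [3.141, 0.003, 3.141]
force: [0.2, -1.7, 5.8]
finger_gap: 0.0582
gripper_force: 29.9
[0.5289 0.34   0.1199] [-0.4 -2.   6.3] [3.14093942 0.0031898  3.14128936]
[0.5289 0.34   0.1199] [ 0.2 -1.2  6.2] [3.14090058e+00 3.08207717e-03 3.14128983e+00]
[0.5289 0.34   0.1199] [-0.1 -1.4  6.8] [3.14086556e+00 3.04863320e-03 3.14123416e+00]
[0.5289 0.34   0.1199] [ 0.2 -0.6  6.4] [3.14088851e+00 3.06115345e-03 3.14119592e+00]
[0.5289 0.34   0.1199] [-0.  -0.8  6.7] [3.14088708e+00 3.06923222e-03 3.14119708e+00]
[0.5289 0.34   0.1199] [ 0.2 -0.5  6.4] [3.14088914e+00 3.01560202e-03 3.14122913e+00]
```

z matches the seated height (0.0179 + 0.102), so I'll release and back off.

```bash
python3 -m handwheel '[{"xyz":[0,0,0],"turn":[0,0,0],"claw":88},{"xyz":[0,0,0],"turn":[0,0,0],"claw":88},{"xyz":[0,0,0],"turn":[0,0,0],"claw":88},{"xyz":[0,0,0],"turn":[0,0,0],"claw":88},{"xyz":[0,0,-0.2],"turn":[0,0,0],"claw":88},{"xyz":[0,0,-0.5],"turn":[0,0,0],"claw":88},{"xyz":[0,0,-0.8],"turn":[0,0,0],"claw":88},{"xyz":[0.15,-0.3,-0.9],"turn":[0,0,0],"claw":88},{"xyz":[0.3,-0.6,-0.9],"turn":[0,0,0],"claw":88},{"xyz":[0.3,-0.9,-0.9],"turn":[0,0,0],"claw":88},{"xyz":[0.3,-0.9,-0.9],"turn":[0,0,0],"claw":88}]'
python3 look.py w7 medium_mid:.1295:.157:.528:.3405 fine_mid:.082:.107:.527:.341
python3 -m handwheel '[{"xyz":[0.5,-1,0.1],"turn":[0,0,0],"claw":88},{"xyz":[0.5,-1,0.1],"turn":[0,0,0],"claw":88},{"xyz":[0.5,-1,0.1],"turn":[0,0,0],"claw":88},{"xyz":[0.5,-1,0.1],"turn":[0,0,0],"claw":88}]'
python3 -m handwheel '[{"xyz":[0,-1,0.15],"turn":[0,0,0],"claw":88},{"xyz":[0,-1,0.15],"turn":[0,0,0],"claw":88},{"xyz":[0,-1,0.15],"turn":[0,0,0],"claw":88},{"xyz":[0,-1,0.15],"turn":[0,0,0],"claw":88}]'
python3 look.py w8 coarse_mid:.03:.06:.458:-.12
```

```text
clock: 12.8
position: [0.4822, 0.2009, 0.2533]
tool_rot: [-3.14, 0.0, 3.137]
force: [-0.3, -0.4, 0.1]
finger_gap: 0.0878
gripper_force: 0.0
tcp [0.4826 0.2029 0.2534] [-3.1415  0.0006  3.1377] 12.85
medium_mid [(array([527., 299.]), 0.87, array([0.532, 0.341]))]
  rim 1512 0.5304 0.3392 r 0.0307 z 0.15564176390590398 box [0.5299 0.3395]
fine_mid [(array([261.,  63.]), 0.73, array([0.3766, 0.1589])), (array([136., 155.]), 0.7, array([0.4388, 0.065 ]))]
  rim 1458 0.5284 0.3397 r 0.0306 z 0.10693517180062231 box [0.5283 0.3389]
clock: 13.35
position: [0.406, 0.0538, 0.2373]
tool_rot: [-3.141, -0.002, -3.141]
force: [0.0, 0.2, -0.1]
finger_gap: 0.0882
gripper_force: 0.0
clock: 13.75
position: [0.4077, -0.099, 0.215]
tool_rot: [-3.141, -0.001, 3.137]
force: [-0.5, 0.9, 0.5]
finger_gap: 0.0876
gripper_force: 0.0
tcp [ 0.4078 -0.0968  0.2151] [ 3.1409 -0.001   3.1375] 13.8
coarse_mid [(array([300., 267.]), 0.66, array([ 0.4566, -0.1174]))]
  rim 1087 0.4552 -0.117 r 0.0303 z 0.05923203048074982 box [ 0.4551 -0.1168]
```

View pics/w7.png

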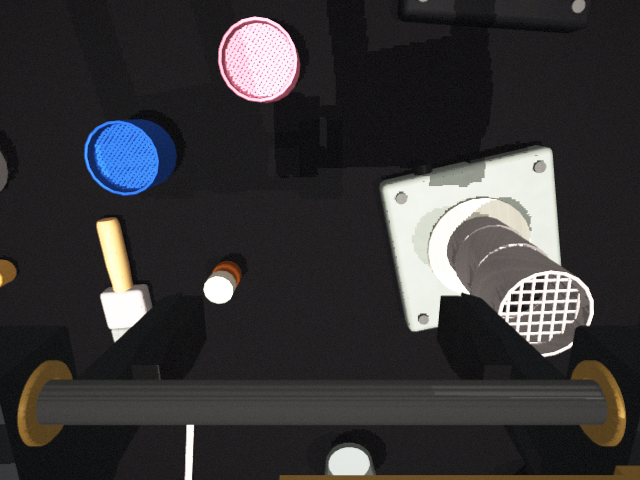

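View pics/w8.png

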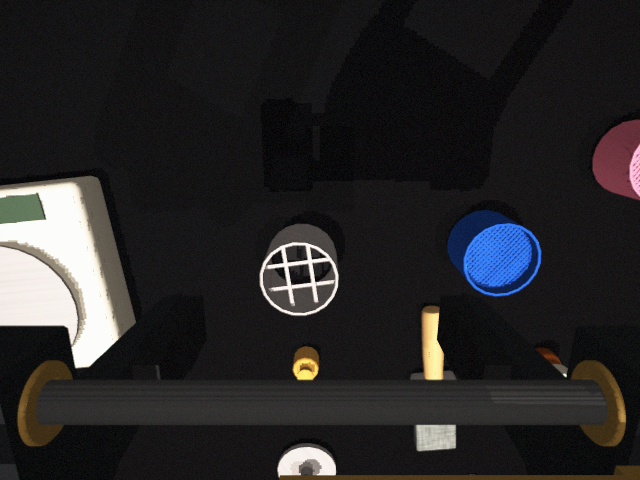

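w7 shows the column upright with the medium rim at (546,310). w8 shows coarse at (300,278), weight at (306,363), and blue sieve, brush and balance clear of the fingers.

```bash
python3 -m handwheel '[{"xyz":[-0.32,-0.127,0.4],"turn":[0,0,0],"claw":88},{"xyz":[-0.32,-0.127,0.4],"turn":[0,0,0],"claw":88},{"xyz":[-0.32,-0.127,0.8],"turn":[0,0,0],"claw":88},{"xyz":[-0.32,-0.127,0.8],"turn":[0,0,0],"claw":88}]'
python3 -m handwheel '[{"xyz":[0,0,0.3],"turn":[0,0,0],"claw":88},{"xyz":[0,0,0.493],"turn":[0,0,0],"claw":88},{"xyz":[0,0,0.493],"turn":[0,0,0],"claw":88},{"xyz":[0,0,0.493],"turn":[0,0,0],"claw":88},{"xyz":[0,0,0.493],"turn":[0,0,0],"claw":50},{"xyz":[0,0,0.493],"turn":[0,0,0],"claw":50},{"xyz":[0,0,0.493],"turn":[0,0,0],"claw":50},{"xyz":[0,0,0.493],"turn":[0,0,0],"claw":50},{"xyz":[0,0,0.493],"turn":[0,0,0],"claw":50},{"xyz":[0,0,0.493],"turn":[0,0,0],"claw":50}]'
```

```text
clock: 14.25
position: [0.453, -0.1101, 0.0912]
tool_rot: [3.137, -0.008, -3.138]
force: [-0.4, 0.7, -1.2]
finger_gap: 0.0878
gripper_force: 0.0
clock: 15.25
position: [0.4563, -0.1146, 0.0227]
tool_rot: [-3.141, 0.001, 3.141]
force: [-0.8, 0.9, 8.2]
finger_gap: 0.059
gripper_force: 30.0
```

```bash
python3 -m handwheel '[{"xyz":[0,0,-0.3],"turn":[0,0,0],"claw":50},{"xyz":[0,0,-0.6],"turn":[0,0,0],"claw":50},{"xyz":[0,0,-1],"turn":[0,0,0],"claw":50},{"xyz":[0,0.3,-1],"turn":[0,0,0],"claw":50},{"xyz":[0,0.6,-1],"turn":[0,0,0],"claw":50},{"xyz":[0,1,-1],"turn":[0,0,0],"claw":50}]'
python3 -m handwheel '[{"xyz":[-0.2,0.3,-0.35],"turn":[0,0,0],"claw":50},{"xyz":[-0.4,0.6,-0.35],"turn":[0,0,0],"claw":50},{"xyz":[-0.48,1,-0.35],"turn":[0,0,0],"claw":50},{"xyz":[-0.48,1,-0.35],"turn":[0,0,0],"claw":50}]'
python3 -m handwheel '[{"xyz":[0,0.3,0],"turn":[0,0,0],"claw":50},{"xyz":[0,0.45,0],"turn":[0,0,0],"claw":50},{"xyz":[0,0.45,0],"turn":[0,0,0],"claw":50},{"xyz":[0,0.45,0],"turn":[0,0,0],"claw":50}]'
python3 look.py w9 medium_mid:.1295:.157:.53:.3395 coarse_mid:.23:.26:.528:.252
```

```text
clock: 15.85
position: [0.4557, 0.0267, 0.1727]
tool_rot: [-3.141, 0.002, 3.139]
force: [1.1, 0.2, -1.8]
finger_gap: 0.0587
gripper_force: 30.0
clock: 16.25
position: [0.5283, 0.1787, 0.2249]
tool_rot: [3.141, 0.001, -3.141]
force: [0.9, -0.4, -0.9]
finger_gap: 0.0589
gripper_force: 30.0
clock: 16.65
position: [0.5271, 0.2433, 0.2237]
tool_rot: [-3.141, -0.001, -3.141]
force: [-0.7, -0.4, -1.3]
finger_gap: 0.0591
gripper_force: 30.0
tcp [0.5273 0.2427 0.2238] [-3.1409 -0.0008  3.1414] 16.7
medium_mid [(array([486., 248.]), 0.85, array([0.5303, 0.3395]))]
  rim 2595 0.5303 0.3393 r 0.0304 z 0.1561130881937953 box [0.5303 0.3393]
coarse_mid [(array([322., 326.]), 0.87, array([0.5272, 0.2429]))]
  rim 8795 0.518 0.2487 r 0.0408 z 0.2600012675410598 box [0.5265 0.2487]
```

View pics/w9.png

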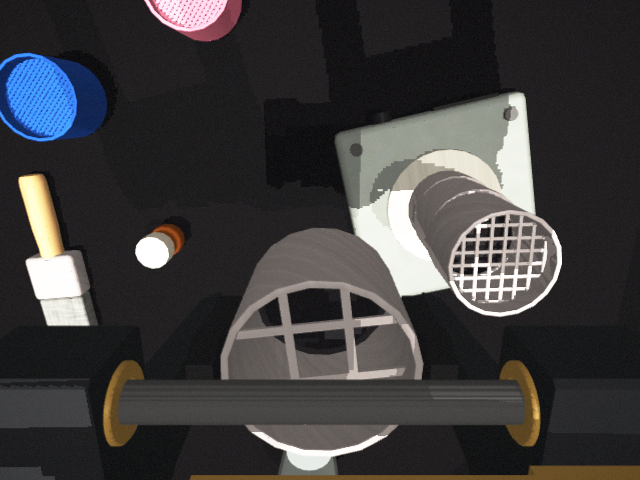

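Coarse held upright at (322,365), medium mouth at (505,262). Lowering.

```bash
python3 -m handwheel '[{"xyz":[-0.02,0.33,0],"turn":[0,0,0],"claw":50},{"xyz":[-0.02,0.642,0],"turn":[0,0,0],"claw":50},{"xyz":[-0.02,0.642,0.15],"turn":[0,0,0],"claw":50},{"xyz":[-0.02,0.642,0.22],"turn":[0,0,0],"claw":50},{"xyz":[-0.02,0.642,0.25],"turn":[0,0,0],"claw":50},{"xyz":[-0.02,0.642,0.28],"turn":[0,0,0],"claw":50},{"xyz":[-0.02,0.642,0.3],"turn":[0,0,0],"claw":50},{"xyz":[-0.02,0.642,0.32],"turn":[0,0,0],"claw":50},{"xyz":[-0.02,0.642,0.33],"turn":[0,0,0],"claw":50},{"xyz":[-0.02,0.642,0.33],"turn":[0,0,0],"claw":50}]'
```

```text
clock: 17.8
position: [0.5308, 0.3396, 0.175]
tool_rot: [3.141, 0.001, 3.141]
force: [0.4, 0.0, -0.9]
finger_gap: 0.0585
gripper_force: 30.0
```

```bash
python3 -m handwheel '[{"xyz":[0,0,0.005],"turn":[0,0,0],"claw":50},{"xyz":[0,0,0.005],"turn":[0,0,0],"claw":88},{"xyz":[0,0,0.005],"turn":[0,0,0],"claw":88},{"xyz":[0,0,0.005],"turn":[0,0,0],"claw":88},{"xyz":[0,0,0.005],"turn":[0,0,0],"claw":88},{"xyz":[0,0,-0.2],"turn":[0,0,0],"claw":88},{"xyz":[0,0,-0.5],"turn":[0,0,0],"claw":88},{"xyz":[0,0,-0.9],"turn":[0,0,0],"claw":88},{"xyz":[0,-0.3,-1],"turn":[0,0,0],"claw":88},{"xyz":[0,-0.6,-1],"turn":[0,0,0],"claw":88},{"xyz":[0,-0.9,-1],"turn":[0,0,0],"claw":88},{"xyz":[0,-0.9,-1],"turn":[0,0,0],"claw":88}]'
python3 look.py w10 coarse_mid:.182:.212:.531:.3395
python3 -m handwheel '[{"xyz":[-0.35,-1,0.1],"turn":[0,0,0],"claw":88},{"xyz":[-0.35,-1,0.1],"turn":[0,0,0],"claw":88},{"xyz":[-0.35,-1,0.1],"turn":[0,0,0],"claw":88},{"xyz":[-0.35,-1,0.1],"turn":[0,0,0],"claw":88}]'
python3 -m handwheel '[{"xyz":[-0.35,-1,0.6],"turn":[0,0,0],"claw":88},{"xyz":[-0.35,-1,0.6],"turn":[0,0,0],"claw":88},{"xyz":[-0.35,-1,0.6],"turn":[0,0,0],"claw":88},{"xyz":[-0.35,-1,0.6],"turn":[0,0,0],"claw":88},{"xyz":[-0.35,-1,0.6],"turn":[0,0,0],"claw":88}]'
python3 look.py w11 lid_grip:.033:.043:.687:-.113 lid_grip:.033:.011:.687:-.113
```

```text
clock: 19.0
position: [0.531, 0.2004, 0.3252]
tool_rot: [-3.14, 0.001, 3.137]
force: [-0.4, 0.3, -0.7]
finger_gap: 0.088
gripper_force: 0.0
tcp [0.5308 0.2026 0.325 ] [3.1415 0.0006 3.1376] 19.05
coarse_mid [(array([523., 223.]), 0.92, array([0.5327, 0.3398]))]
  rim 1918 0.5304 0.3391 r 0.0307 z 0.21101887480779669 box [0.5301 0.3392]
clock: 19.5
position: [0.5842, 0.0518, 0.3084]
tool_rot: [-3.141, -0.001, 3.139]
force: [-0.2, 0.2, 0.8]
finger_gap: 0.0878
gripper_force: 0.0
clock: 20.0
position: [0.635, -0.0965, 0.2157]
tool_rot: [3.14, -0.005, 3.139]
force: [0.1, 0.5, -0.2]
finger_gap: 0.0881
gripper_force: 0.0
tcp [ 0.6353 -0.0947  0.2175] [ 3.1398 -0.0033  3.1405] 20.05
lid_grip [(array([298., 272.]), 0.93, array([ 0.6864, -0.1159]))]
  rim 571 0.684 -0.1159 r 0.011 z 0.042564711190327786 box [ 0.6836 -0.1158]
lid_grip [(array([298., 272.]), 0.93, array([ 0.6864, -0.1159]))]
  rim 2872 0.6843 -0.1158 r 0.0303 z 0.01075175873884665 box [ 0.6842 -0.1162]
```

View pics/w11.png

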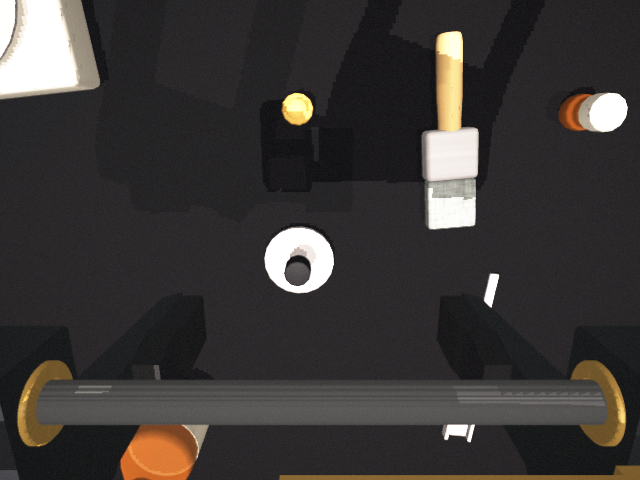

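Coarse is seated (rim z 0.211, 0 mm off). In w11 the lid's knob is at (298,265), with the weight (297,108), brush (450,130) and bottle (165,450) clear.

```bash
python3 -m handwheel '[{"xyz":[-0.327,-0.127,0.4],"turn":[0,0,0],"claw":88},{"xyz":[-0.327,-0.127,0.4],"turn":[0,0,0],"claw":60},{"xyz":[-0.327,-0.127,0.8],"turn":[0,0,0],"claw":60},{"xyz":[-0.327,-0.127,0.8],"turn":[0,0,0],"claw":60},{"xyz":[-0.327,-0.127,0.8],"turn":[0,0,0],"claw":60}]'
python3 -m handwheel '[{"xyz":[0,0,0.3],"turn":[0,0,0],"claw":60},{"xyz":[0,0,0.45],"turn":[0,0,0],"claw":60},{"xyz":[0,0,0.53],"turn":[0,0,0],"claw":60},{"xyz":[0,0,0.53],"turn":[0,0,0],"claw":60},{"xyz":[0,0,0.53],"turn":[0,0,0],"claw":60}]'
```

```text
clock: 20.65
position: [0.6831, -0.1119, 0.0982]
tool_rot: [3.14, -0.004, -3.14]
force: [-0.6, -0.1, 0.2]
finger_gap: 0.0601
gripper_force: 0.0
clock: 21.15
position: [0.6862, -0.1145, 0.0229]
tool_rot: [-3.14, 0.003, -3.141]
force: [-0.2, -0.0, -0.3]
finger_gap: 0.0599
gripper_force: 0.0
```

```bash
python3 -m handwheel '[{"xyz":[0.007,-0.007,0],"turn":[0,0,0],"claw":60},{"xyz":[0.007,-0.007,0],"turn":[0,0,0],"claw":60}]'
python3 -c "
from h import *
for i in range(3):
    cams.read_camera('wrist'); o=readout.get_obs(); print(np.round(o['position'],4),np.round(o['force'],1))"
```

```text
clock: 21.35
position: [0.6846, -0.1159, 0.0222]
tool_rot: [-3.141, 0.003, 3.141]
force: [-0.0, 0.7, -0.7]
finger_gap: 0.06
gripper_force: 0.0
[ 0.6843 -0.1158  0.0217] [-0.2  0.4  1.3]
[ 0.6841 -0.1157  0.0213] [-0.1  0.4 -0.2]
[ 0.6839 -0.1156  0.021 ] [ 0.5 -0.3 -0.3]
```

```bash
python3 -m handwheel '[{"xyz":[0,0,0.02],"turn":[0,0,0],"claw":60},{"xyz":[0,0,0.02],"turn":[0,0,0],"claw":60},{"xyz":[0,0,0.02],"turn":[0,0,0],"claw":15},{"xyz":[0,0,0.02],"turn":[0,0,0],"claw":15},{"xyz":[0,0,0.02],"turn":[0,0,0],"claw":15},{"xyz":[0,0,0.02],"turn":[0,0,0],"claw":15},{"xyz":[0,0,0.02],"turn":[0,0,0],"claw":15},{"xyz":[0,0,0.02],"turn":[0,0,0],"claw":15},{"xyz":[0,0,0.02],"turn":[0,0,0],"claw":15}]'
```

```text
clock: 22.4
position: [0.6835, -0.1154, 0.0172]
tool_rot: [-3.142, 0.0, 3.141]
force: [0.9, 0.7, 0.2]
finger_gap: 0.0209
gripper_force: 30.0
```

```bash
python3 -m handwheel '[{"xyz":[0,0,-0.3],"turn":[0,0,0],"claw":15},{"xyz":[0,0,-0.6],"turn":[0,0,0],"claw":15},{"xyz":[0,0,-1],"turn":[0,0,0],"claw":15},{"xyz":[0.2,0.3,-1],"turn":[0,0,0],"claw":15},{"xyz":[0.4,0.6,-1],"turn":[0,0,0],"claw":15},{"xyz":[0.6,0.9,-1],"turn":[0,0,0],"claw":15}]'
python3 -m handwheel '[{"xyz":[0.1,0.1,-0.3],"turn":[0,0,0],"claw":15},{"xyz":[0.2,0.3,-0.6],"turn":[0,0,0],"claw":15},{"xyz":[0.4,0.6,-0.7],"turn":[0,0,0],"claw":15},{"xyz":[0.4,0.9,-0.7],"turn":[0,0,0],"claw":15},{"xyz":[0.4,0.9,-0.7],"turn":[0,0,0],"claw":15}]'
python3 -m handwheel '[{"xyz":[0,0.3,0],"turn":[0,0,0],"claw":15},{"xyz":[0,0.5,0],"turn":[0,0,0],"claw":15},{"xyz":[0,0.5,0],"turn":[0,0,0],"claw":15},{"xyz":[0,0.5,0],"turn":[0,0,0],"claw":15}]'
python3 look.py w12 coarse_mid:.182:.212:.5303:.3391 lid_grip:.288:.266:.53:.23
```

```text
clock: 23.0
position: [0.6, 0.0096, 0.1679]
tool_rot: [-3.142, 0.001, 3.14]
force: [0.7, 0.8, -2.5]
finger_gap: 0.0211
gripper_force: 30.0
clock: 23.5
position: [0.5397, 0.1485, 0.2738]
tool_rot: [3.139, 0.002, -3.137]
force: [-0.1, -0.8, -1.1]
finger_gap: 0.0202
gripper_force: 30.0
clock: 23.9
position: [0.5406, 0.2186, 0.2714]
tool_rot: [-3.141, -0.001, -3.14]
force: [0.0, -0.6, -1.5]
finger_gap: 0.0212
gripper_force: 30.0
tcp [0.5407 0.2179 0.2715] [-3.1407 -0.0011  3.1415] 23.95
coarse_mid [(array([538., 229.]), 0.55, array([0.5306, 0.3411]))]
  rim 3088 0.5299 0.3393 r 0.0306 z 0.21099379930356543 box [0.53  0.339]
lid_grip [(array([322., 342.]), 0.68, array([0.5412, 0.2182]))]
  rim 7723 0.5411 0.218 r 0.03 z 0.26512379647596385 box [0.5401 0.218 ]
```

View pics/w12.png

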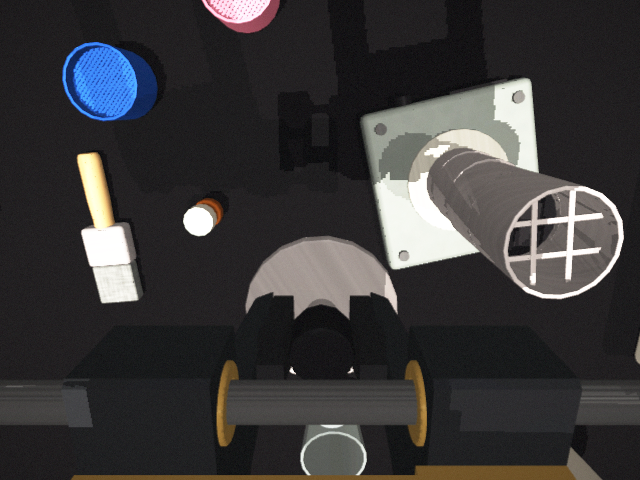

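The lid is held level at (322,290), and the coarse mouth is at (563,243). Lowering.

```bash
python3 -m handwheel '[{"xyz":[0.073,0.4,0],"turn":[0,0,0],"claw":15},{"xyz":[0.073,0.7,0],"turn":[0,0,0],"claw":15},{"xyz":[0.073,0.807,0],"turn":[0,0,0],"claw":15},{"xyz":[0.073,0.807,0.12],"turn":[0,0,0],"claw":15},{"xyz":[0.073,0.807,0.2],"turn":[0,0,0],"claw":15},{"xyz":[0.073,0.807,0.24],"turn":[0,0,0],"claw":15},{"xyz":[0.073,0.807,0.27],"turn":[0,0,0],"claw":15},{"xyz":[0.073,0.807,0.295],"turn":[0,0,0],"claw":15},{"xyz":[0.073,0.807,0.31],"turn":[0,0,0],"claw":15},{"xyz":[0.073,0.807,0.31],"turn":[0,0,0],"claw":15},{"xyz":[0.073,0.807,0.31],"turn":[0,0,0],"claw":15}]'
```

```text
clock: 25.15
position: [0.5301, 0.3398, 0.2261]
tool_rot: [3.141, 0.001, 3.141]
force: [0.3, -0.2, -1.9]
finger_gap: 0.0203
gripper_force: 30.0
```

Still about 2 mm above the seat, carrying the lid's weight. I'll ease it down and look at the force.

```bash
python3 -m handwheel '[{"xyz":[0,0,0.008],"turn":[0,0,0],"claw":15},{"xyz":[0,0,0.014],"turn":[0,0,0],"claw":15},{"xyz":[0,0,0.014],"turn":[0,0,0],"claw":15},{"xyz":[0,0,0.014],"turn":[0,0,0],"claw":15}]'
```

```text
clock: 25.55
position: [0.5301, 0.34, 0.2241]
tool_rot: [3.141, 0.001, 3.142]
force: [-0.5, -0.7, 1.9]
finger_gap: 0.0207
gripper_force: 30.0
```

Touching down at the expected height: release, lift, back off and check.

```bash
python3 -m handwheel '[{"xyz":[0,0,0],"turn":[0,0,0],"claw":60},{"xyz":[0,0,0],"turn":[0,0,0],"claw":60},{"xyz":[0,0,0],"turn":[0,0,0],"claw":60},{"xyz":[0,0,0],"turn":[0,0,0],"claw":60},{"xyz":[0,0,-0.2],"turn":[0,0,0],"claw":60},{"xyz":[0,0,-0.5],"turn":[0,0,0],"claw":60},{"xyz":[0,0,-0.8],"turn":[0,0,0],"claw":60},{"xyz":[0,-0.3,-0.8],"turn":[0,0,0],"claw":60},{"xyz":[0,-0.6,-0.8],"turn":[0,0,0],"claw":60},{"xyz":[0,-0.9,-0.8],"turn":[0,0,0],"claw":60},{"xyz":[0,-0.9,-0.8],"turn":[0,0,0],"claw":60},{"xyz":[0,-0.9,-0.8],"turn":[0,0,0],"claw":60}]'
python3 look.py w13 lid_grip:.24:.218:.53:.339 lid_grip:.24:.25:.53:.339
python3 -c "
from h import *
I,D=cams.read_camera('side'); cv2.imwrite('pics/s2.png',I[:,:,::-1])"
```

```text
clock: 26.75
position: [0.53, 0.204, 0.3438]
tool_rot: [3.141, 0.0, 3.139]
force: [0.5, 0.3, 0.1]
finger_gap: 0.0601
gripper_force: 0.0
tcp [0.5299 0.205  0.3437] [3.141  0.0002 3.1408] 26.8
lid_grip [(array([548., 238.]), 0.57, array([0.5305, 0.3411]))]
  rim 5038 0.5307 0.3389 r 0.0307 z 0.21777742332441155 box [0.5306 0.3392]
lid_grip [(array([548., 238.]), 0.57, array([0.5305, 0.3411]))]
  rim 1142 0.5305 0.3392 r 0.0112 z 0.2495830719565198 box [0.5305 0.3392]
```

View pics/s2.png

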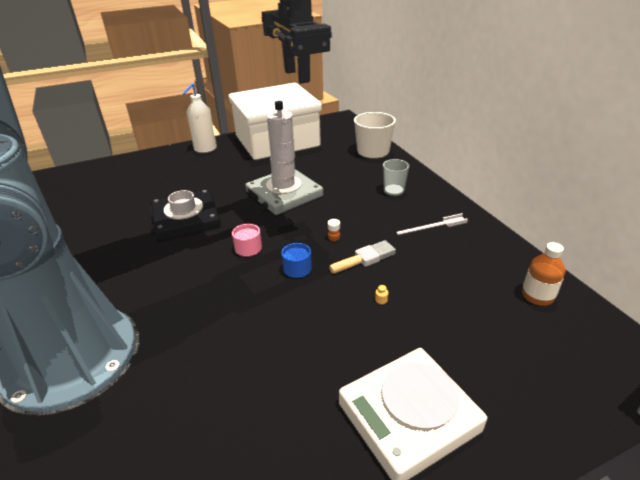

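View pics/w13.png

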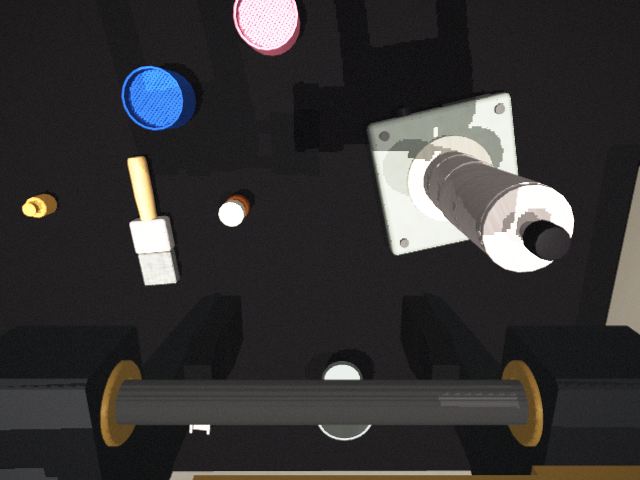

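The column stands straight at (282,150) in the side view. The lid's top is at z 0.218 as it should be, and the brush, weight and jar haven't moved. Handing in.

```bash
python3 -c "
from station import manip; print(manip.job_done())"
```

```text
the job is handed in; nothing more can be done
None
```

The sieve column is built on the shaker in the order asked (pan, fine, medium, coarse, lid), each part measured seated and released, the brush, weight and jar left where they stood, and the job was handed in at about 27 s; no verdict came back.

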